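# Bare the processor and hold the field probe over it

### The job

Ready the circuit board for a field measurement: take the loose heat sink off the processor chip, lay it in the open drawer of the parts cabinet and slide the drawer fully shut. Then pick up the upright probe, carry it over the tall parts of the board and finish while still holding it, upright and still, with its foot centred about 10 mm above the bare chip, the foot's long sides parallel to the chip's long sides. The probe must never touch the board or anything on it, and leave the spool, jar and hand meter where they are.

Things in the scene. Friction and masses are not known exactly. Their poses are not given: they have to be found in the camera images.
- heatsink_mid (a point): Loose aluminium heat sink, a finned block 50 x 36 x 28 mm (own x, y, z; fins run along x), about 0.12 kg. It only rests on the processor chip in the middle of the board, lined up with it within about 10 degrees. The point is its centre, 14 mm above its underside.
- drawer_floor (a point): Point on the drawer's inner floor, midway across, 45 mm behind the inner side of its front wall; moves with the drawer. x points into the cabinet (the way it is pushed shut), y across, z up. Inside the drawer is 155 mm long, 158 mm wide, 35 mm deep to the rim; at the start 94 to 119 mm of its length, from the front wall, is uncovered. Headroom in the cabinet: 45 mm.
- cabinet_drawer0_handle (a point): Middle of the horizontal steel bar handle (100 mm long, along the drawer's y) on the drawer front, 35 mm out from the front's face and about 44 mm above the bench; axes as for drawer_floor. The drawer can be shut by pushing the bar or the front from the robot's side.
- cabinet_drawer0 (a joint): Slide of the drawer: how far it is open, in m. 0 is fully shut against its stop (0.10 to 0.125 at the start, 0.13 at most); slides with a light friction of about 1 N and stays where it is left.
- probe_mid (a point): The probe: a tool 120 mm tall that stands upright on the bench on its white oblong foot, 46 x 30 mm (own x, y) and 16 mm thick; from the foot's middle rises a plain grey handle 24 mm (x) by 18 mm (y), up to the top at 120 mm. About 0.18 kg. The point is its centre, 60 mm above the underside of the foot; z up along the handle.
- probe_face (a point): Centre of the underside of the probe's foot (the measuring face); axes as for probe_mid.
- chip (a point): Centre of the top of the processor: black oblong chip 46 x 30 mm (x, y), 4 mm thick, its top 16 mm above the bench, in the middle of the green board; under the heat sink at the start.
- spool: Bystander: spool 52 mm across, 40 mm tall, standing on the bench; origin at the centre of its underside. It and the probe stand, one nearer and one farther, in the lane between board and cabinet.
- jar: Bystander: small amber jar with a white cap, 48 mm across, 60 mm tall, standing beside the board on the robot's side; origin at the centre of its underside.
- handmeter: Bystander: hand-held meter, 75 x 140 x 26 mm, lying crosswise on top of the cabinet towards its back; origin at the centre of its underside.
- heatsink: The heat sink as a whole (see heatsink_mid); origin at the centre of its underside.
- probe: The probe as a whole; origin at the centre of the underside of its foot.
- board: The green circuit board, 190 x 190 mm, fixed, its top 12 mm above the bench; sides parallel to the chip's; origin on the bench under the chip's centre. Capacitors, connectors and a transformer stand round its rim, up to 57 mm above the bench; inside 62 mm of the chip's centre in x and y nothing is taller than the chip.
- cabinet: Low grey parts cabinet, 200 x 200 mm, 79 mm tall, fixed to the bench, with one drawer whose white front faces roughly towards the robot; origin at the centre of its underside, x pointing to its back.
There are look-alikes about, which are no part of the job. Of the things that look like the probe, take the one that is farthest to the robot's left at the start.

How it is judged:
By the outcome, as a careful person would: the job done as asked, in the order asked, and still so for the second after the job is handed in, while the arm keeps its last pose, push and grip.
It also fails if it takes over 72 s, if anything falls off the work surface, if the arm or the gripper's body presses on something with over 40 N, if the wrist force passes 120 N, or if a joint passes its speed limit or range.

### The arm

A 6-joint arm with a two-finger parallel gripper is mounted at the origin on the work surface. World frame = base frame: x ahead of the robot, y to its left, z up, the work surface at z = 0. Lengths are in m, angles in degrees, forces in N, time in s.
With the tool pointing down it reaches from about 0.25 to 0.725 m from the base axis. Payload 9.7 kg.
Tool frame: the origin (TCP) lies at the centre of the arm's flange, where the gripper is bolted on; the fingertips stand bot.tips_ahead ahead of it and the grasp point (between the pads) lies 155 mm ahead of it (bot.tips_ahead is the distance from the TCP to the fingertips, in m); z points along the fingers, y is the line along which they close (so a half turn about z gives the same grasp; the last joint's range is limited). The gripper opens to 85 mm and grips with 20 to 120 N. Pads are 22 mm wide; open, the fingers measure 114 mm over their backs; the gripper's body (76 mm by 85 mm) begins 54 mm behind the grasp point. The pads swing forward as they close: fully open they stand 13 mm farther back than shut.
Start: joints at [64.343, 4.979, 10.078, 95.1, 0, 90], TCP at [0.238, 0.496, 0.405] pointing down, gripper open.
Joint ranges: [-179.16, 179.16], [-48.56, 103.87], [-65.8, 70.77], [-126.05, 130.52], [-82.76, 87.17], [-180, 180]. Speed limits (degrees/s): [127.2, 127.2, 147.25, 180, 180, 180].

### API

Orientations are given as [roll, pitch, yaw] about the fixed x, y, z axes, in that order (R = Rz(yaw) Ry(pitch) Rx(roll)).
In Python, from workcell import bot gives the robot as it stands.
- The arm moves only by the tool drive_tool, never from a script. Its argument "plan" is a list of rows, each an object of numbers: "dx", "dy", "dz": the shift along the tool's x, y, z in m; "roll": the turn about the tool's z in rad; "hand": the finger opening in m, from 0 to 0.0854. In form: [{"dx": .., "dy": .., "dz": .., "roll": .., "hand": ..}, ...]. A call has 1 to 20 rows; each row is the pose to reach, as a shift and turn from the pose commanded when the call began, along the tool's axes at that moment; what a row does not reach only later rows make up. A row lasts 1/12 s, in which the tool goes at most 41.7 mm and 7.16 degrees, less where a joint would pass 70% of its speed; a pose out of reach is approached as far as the arm can. A call with a gripper value outside its range is refused whole. The fingers move at their own pace and stop on an object; "force" is the grip in N (left out, the last holds). Time passes only in rows, so rows that repeat a pose let the fingers close. It gives the time, the measured TCP pose, the force and the opening at its end, in the units of the state.
- bot.get_obs(): the state, without advancing time (a new reading comes with each control period).
- bot.camera(name): name is "scene" or "top"; returns a dict with "frame" (480x640x3 uint8, red, green, blue), "z_map" (480x640 float32, m along the optical axis (not along the pixel's ray), 0 where there is no reading), "mtx" (3x3 intrinsics, pixels), "R" (3x3) and "t" (3): a world point X has camera coordinates R X + t. Camera axes: x right, y down, z forward; pixel columns grow to the right and rows downward; lengths in m; the calibration is good to about 2 mm. A picture is of the moment at which its call begins.
- bot.job_done(): hands the job in, once; it reports no verdict.
The state is a dict: "time": time; "q": joint angles; "qd": joint speeds; "joint_efforts": joint torques, N m; "ee_pos": TCP position; "tcp_rot": TCP orientation; "wrist_force": force on the tool from outside, world axes, zero at the start; "torque": the same for the moment, N m; "opening": finger opening in m.
Only numpy, scipy, OpenCV 4.12 (cv2) and the standard library are available. Lean on these libraries where they do the work, as an engineer would, in place of code of your own. Each camera call takes 0.05 s, during which the arm holds its last target. There are 200 camera calls.

## Working session

There is one attempt and no reset: what is moved stays moved. The work goes in short steps, Python scripts to look and compute and a tool call to move; the robot and the scene stay as the last step left them, time stands still between calls to the robot, and variables do not carry over. Pictures are saved under pics/ and viewed, on a budget of 10 in all, crops included, one or two more only if the job needs it, and the job is handed in when it is done.

Besides the shell and the picture viewer there is one more tool, called after "Emit:" as name(argument=value, ...), one argument or row to a line, values as JSON. drive_tool: Moves the arm, as the interface text tells. Its arguments: {"type":"object","properties":{"plan":{"type":"array","items":{"type":"object","properties":{"dx":{"type":"number"},"dy":{"type":"number"},"dz":{"type":"number"},"roll":{"type":"number"},"hand":{"type":"number"}}}},"force":{"type":"number"}},"required":["plan"]}

```bash
mkdir -p pics; ls; cat > h.py <<'E'
import numpy as np, cv2
from workcell import bot
def save(n,f): cv2.imwrite('pics/'+n,cv2.cvtColor(f,cv2.COLOR_RGB2BGR))
def cloud(c):
    v,u=np.mgrid[0:480,0:640]; z=c['z_map']; K=c['mtx']
    P=np.stack([(u-K[0,2])/K[0,0]*z,(v-K[1,2])/K[1,1]*z,z],-1)
    X=(P-c['t'])@c['R']; X[z<=0]=np.nan
    return X
def ray(c,u,v,h):
    K=c['mtx']; d=c['R'].T@np.array([(u-K[0,2])/K[0,0],(v-K[1,2])/K[1,1],1]); o=-c['R'].T@c['t']
    return o+d*(h-o[2])/d[2]
E
python3 - <<'E'
from h import *
print(bot.tips_ahead, bot.get_obs())
for n in ('top','scene'):
    c=bot.camera(n); save(n+'0.png',c['frame']); np.savez('/tmp/%s0.npz'%n,**c)
    print(n,c['mtx'].tolist(),(-c['R'].T@c['t']).tolist(),c['R'].round(3).tolist())
E
```

```text
pics
0.1734 {'time': 0.0, 'q': array([ 6.43427164e+01,  5.00883477e+00,  1.00349599e+01,  9.51011380e+01,
       -1.08214651e-03,  9.00015028e+01]), 'qd': array([-0.0513817 , -0.03798428, -0.00159879, -0.01105834, -0.01665556,
       -0.02012024]), 'joint_efforts': array([ 7.87475929e-04, -5.20386314e+01,  4.64805400e+01,  1.62004289e-02,
        1.27862822e-04,  8.26559216e-06]), 'ee_pos': array([0.2381388 , 0.49575656, 0.4040092 ]), 'tcp_rot': array([-1.79924987e+02,  1.08411302e-03,  1.54341215e+02]), 'wrist_force': array([ 0.18775577,  0.27464309, -0.20461163]), 'torque': array([-0.02372693, -0.02192169, -0.03173714]), 'opening': 0.08546685290611196}
top [[611.6295803825714, 0.0, 311.86670020737404], [0.0, 611.6295803825714, 238.91445536323934], [0.0, 0.0, 1.0]] [0.41161208012719863, -0.030698931605903767, 1.139178249437111] [[0.019, -0.999, -0.03], [-0.989, -0.015, -0.144], [0.143, 0.033, -0.989]]
scene [[592.8824672748399, 0.0, 318.91380130141323], [0.0, 592.8824672748399, 240.6226859421036], [0.0, 0.0, 1.0]] [1.1823896227945117, 0.34483873329892184, 0.6779272242712515] [[-0.492, 0.871, 0.011], [0.543, 0.317, -0.777], [-0.68, -0.376, -0.629]]
```

View pics/top0.png

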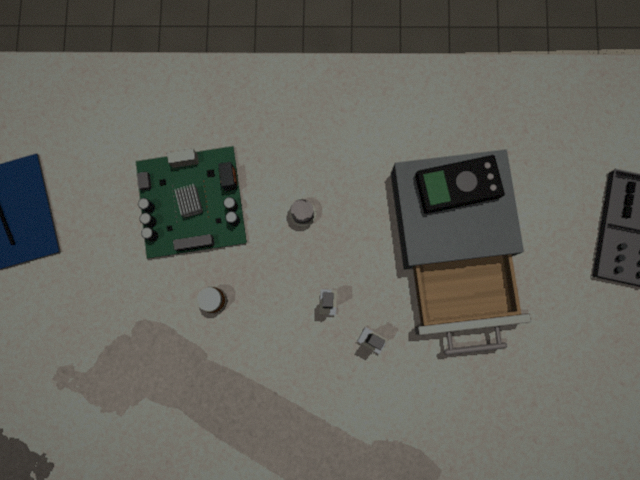

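View pics/scene0.png

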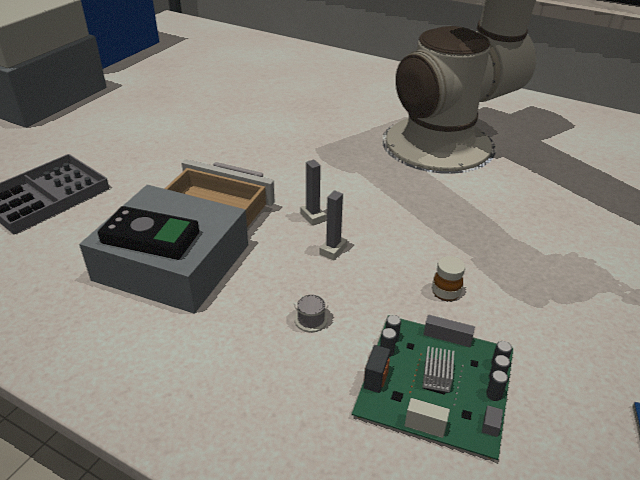

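Top view (left = robot's left): heat sink at (188,200) on the board, spool (302,212), jar (210,300), two probe-like tools: (328,302), farther left, so it is the one to take, and a decoy at (371,341). Drawer front at (473,324), handle (473,345). The scene view agrees.

```bash
cat > m.py <<'E'
from h import *
def rect(P):
    (c,s,a)=cv2.minAreaRect((P*1000).astype(np.float32))
    return np.round(c,1),np.round(s,1),round(a,1)
if __name__=='__main__':
  for n in ('top','scene'):
    c=dict(np.load('/tmp/%s0.npz'%n)); X=cloud(c); f=c['frame'].astype(int)
    x,y,z=X[...,0],X[...,1],X[...,2]
    def reg(m,name,k=1):
        m=cv2.morphologyEx(m.astype(np.uint8),cv2.MORPH_OPEN,np.ones((k,k))).astype(bool)
        nl,L,st,ce=cv2.connectedComponentsWithStats(m.astype(np.uint8))
        for i in range(1,nl):
            if st[i,4]>15:
                P=X[L==i]; print(n,name,st[i,4],*rect(P[:,:2]),'z',np.round(np.percentile(P[:,2],[5,50,95]),4),'px',ce[i].round())
    green=(f[...,1]>f[...,0]*1.3)&(f[...,1]>f[...,2]*1.2)
    reg(green&(z<.03)&(z>0),'board')
    near=(x>.3)&(x<.65)&(y>-.5)&(y<.35)
    reg(near&(z>.105)&(x<.5)&(y>-.25),'probetop')
    reg((x>.2)&(x<.42)&(abs(y+.1)<.13)&(z>.007)&(z<.024),'foot')
    b=(x-.45)**2+(y-.2)**2<.035**2
    reg(b&(z>.034),'sink')
    reg(near&(z>.073)&(z<.085)&(y<-.15),'cab')
    reg(near&(y<-.15)&(x<.42)&(z>.03)&(z<.06),'drawer')
    reg(near&(y<-.15)&(x<.42)&(z>.0025)&(z<.02),'floor')
    reg(near&(y>-.1)&(z>.03)&(z<.065),'tall')
E
python3 m.py
```

```text
top board 6485 [644.1 238.4] [189.4 189.3] 9.8 z [0.008  0.0116 0.0152] px [191. 202.]
top probetop 158 [459.1 -24.2] [23.3 16.7] 0.9 z [0.1157 0.1193 0.1227] px [327. 299.]
top probetop 165 [ 391.7 -105.4] [24.1 17.9] 61.1 z [0.1157 0.1196 0.1224] px [376. 341.]
top foot 230 [ 391.7 -105.4] [45.9 29.9] 61.2 z [0.0121 0.0156 0.0192] px [369. 339.]
top sink 469 [458.  186.7] [43.6 39.9] 48.5 z [0.0518 0.0591 0.0627] px [208. 299.]
top cab 6547 [ 597.7 -254.5] [127.2 202.4] 6.7 z [0.0754 0.0788 0.0821] px [460. 230.]
top drawer 23 [ 410.7 -182.2] [14.3  1.3] 11.0 z [0.0318 0.0445 0.0589] px [416. 330.]
top drawer 550 [ 396.  -281.4] [ 39.9 110.2] 7.6 z [0.0428 0.047  0.0507] px [474. 345.]
top tall 290 [635.4 235.4] [37.8 37.4] 14.4 z [0.0312 0.0415 0.0463] px [188. 204.]
top tall 272 [621.6 155.4] [49.1 21.6] 9.9 z [0.0354 0.0512 0.0551] px [230. 210.]
top tall 144 [630.8 314.4] [21.  20.7] 6.1 z [0.0338 0.0508 0.0552] px [144. 204.]
top tall 403 [625.6  26.2] [41.6 40.8] 19.5 z [0.0315 0.0346 0.0382] px [301. 210.]
top tall 150 [603.2 310.5] [21.1 20.7] 80.6 z [0.0334 0.0503 0.0554] 
[... 1728 characters left out ...]
0.0416] px [449. 326.]
scene tall 840 [606.5 309.4] [77.2 22. ] 9.3 z [0.0334 0.0507 0.0538] px [499. 367.]
scene tall 34 [636.8 216.2] [26.1  2.1] 16.8 z [0.0325 0.0427 0.0452] px [427. 354.]
scene tall 36 [635.1 221.5] [30.7  2.2] 17.2 z [0.0338 0.043  0.045 ] px [431. 356.]
scene tall 41 [636.2 227.9] [29.1  2.1] 17.0 z [0.0319 0.0432 0.045 ] px [435. 358.]
scene tall 39 [633.8 233. ] [31.   2.2] 16.8 z [0.0319 0.0431 0.0449] px [439. 358.]
scene tall 46 [632.5 238.5] [34.  2.] 17.3 z [0.0313 0.0431 0.0454] px [443. 360.]
scene tall 48 [632.9 244.6] [34.9  2.3] 16.8 z [0.0324 0.0428 0.0456] px [447. 361.]
scene tall 55 [631.6 250.1] [37.7  2.2] 16.9 z [0.0305 0.043  0.0453] px [451. 362.]
```

```bash
cat > m2.py <<'E'
from m import *
for n in ('top','scene'):
    c=dict(np.load('/tmp/%s0.npz'%n)); X=cloud(c); f=c['frame'].astype(int)
    x,y,z=X[...,0],X[...,1],X[...,2]
    m=(np.hypot(x-.64,y-.237)<.036)&(z>.03)&(z<.05); print(n,'sink',m.sum(),*rect(X[m][:,:2]))
    m=(np.hypot(x-.64,y-.237)<.036)&(z>.0395)&(z<.05); print(n,'sinktop',m.sum(),*rect(X[m][:,:2]))
    m=(np.hypot(x-.46,y+.025)<.035)&(z>.010)&(z<.021); print(n,'foot',m.sum(),*rect(X[m][:,:2]))
    a=np.radians(6.7); d=np.array([np.cos(a),np.sin(a)]); e=np.array([-d[1],d[0]])
    o=np.array([.6,-.255]); U=(X[...,:2]-o)@d; V=(X[...,:2]-o)@e
    m=(z>.073)&(z<.085)&(U>-.15)&(U<.15)&(abs(V)<.15); print('cab U',np.percentile(U[m],[.5,2,98,99.5]).round(4),'V',np.percentile(V[m],[.5,2,98,99.5]).round(4))
    s=(abs(V)<.05)&(U<-.1)&(U>-.3)
    for b in np.arange(-.27,-.09,.005):
        k=s&(U>=b)&(U<b+.005)&(z>.002)
        if k.sum()>3: print(round(b,3),k.sum(),np.percentile(z[k],[5,50,95]).round(4),np.round([V[k].min(),V[k].max()],3))
    m=(z>.02)&(U>-.26)&(U<-.135)&(abs(V)<.13); print('drawer V',np.percentile(V[m],[1,50,99]).round(4))
    m=(z>.05)&(z<.072)&(U<-.15)&(U>-.25)&(abs(V)<.13); print('front',m.sum(),*rect(X[m][:,:2]),np.percentile(U[m],[2,50,98]).round(4))
E
python3 m2.py
```

```text
top sink 439 [641.9 237.6] [51.1 36.9] 16.9
top sinktop 269 [641.7 237.6] [50.5 36.8] 17.4
top foot 244 [459.7 -24.4] [29.9 46. ] 87.4
cab U [-0.0646 -0.0625  0.1178  0.1201] V [-0.0986 -0.096   0.0993  0.1014]
-0.27 22 [0.0022 0.0028 0.0046] [-0.042  0.048]
-0.265 19 [0.0021 0.003  0.005 ] [-0.036  0.043]
-0.26 24 [0.0022 0.0032 0.0049] [-0.046  0.047]
-0.255 19 [0.0023 0.0032 0.0043] [-0.046  0.049]
-0.25 23 [0.002  0.0027 0.0037] [-0.048  0.044]
-0.245 28 [0.0021 0.0027 0.0042] [-0.046  0.048]
-0.24 22 [0.0022 0.0028 0.0044] [-0.041  0.049]
-0.235 18 [0.0021 0.0026 0.0044] [-0.049  0.047]
-0.23 29 [0.0023 0.0441 0.0484] [-0.028  0.05 ]
-0.225 169 [0.0441 0.0477 0.0512] [-0.049  0.049]
-0.22 181 [0.0027 0.0474 0.0507] [-0.049  0.049]
-0.215 59 [0.0022 0.0441 0.0488] [-0.05   0.048]
-0.21 54 [0.0022 0.0052 0.0481] [-0.049  0.049]
-0.205 50 [0.0025 0.0436 0.0484] [-0.05   0.049]
-0.2 37 [0.0021 0.0446 0.0486] [-0.049  0.047]
-0.195 53 [0.0022 0.0058 0.0487] [-0.05   0.049]
-0.19 50 [0.0024 0.0455 0.0663] [-0.048  0.048]
-0.185 167 [0.0624 0.0658 0.069 ] [-0.05  0.05]
-0.18 171 [0.063
[... 1219 characters left out ...]
 [-0.049  0.047]
-0.19 5 [0.0639 0.0646 0.0649] [-0.022  0.031]
-0.185 50 [0.0647 0.0661 0.0675] [-0.049  0.05 ]
-0.18 72 [0.0645 0.0664 0.0684] [-0.049  0.049]
-0.175 169 [0.0555 0.0639 0.068 ] [-0.048  0.05 ]
-0.17 332 [0.0238 0.0552 0.0665] [-0.05  0.05]
-0.165 584 [0.0219 0.0395 0.0569] [-0.05   0.049]
-0.16 79 [0.0202 0.0222 0.0247] [-0.05  0.05]
-0.155 75 [0.0207 0.0223 0.024 ] [-0.049  0.049]
-0.15 78 [0.0202 0.0224 0.0243] [-0.049  0.049]
-0.145 81 [0.0202 0.0222 0.0243] [-0.05  0.05]
-0.14 79 [0.0201 0.0222 0.0245] [-0.048  0.049]
-0.135 39 [0.0216 0.0229 0.0246] [-0.05   0.049]
drawer V [-0.0942 -0.0022  0.0926]
front 1256 [ 417.1 -280.3] [ 68.8 195.3] 6.7 [-0.1856 -0.1699 -0.1571]
```

Emit:
drive_tool(
  plan=[
    {"dx": 0, "dy": 0, "dz": 0, "roll": 0.1},
    {"dx": 0, "dy": 0, "dz": 0, "roll": 0.1},
  ],
)

```text
invalid input at $.plan[0]: expected keys dx, dy, dz, roll, hand
```

```bash
cat > g.py <<'E'
import sys
from h import *
def go(x,y,z,yaw):
    o=bot.get_obs(); p=o['ee_pos']; a=np.radians(o['tcp_rot'][2]); D=np.array([x,y,z])-p
    r=np.radians(o['tcp_rot'][2]-yaw)
    r=(r+np.pi)%(2*np.pi)-np.pi if abs(r)>np.pi else r
    print('dx %.4f dy %.4f dz %.4f roll %.4f'%(D[0]*np.cos(a)+D[1]*np.sin(a), D[0]*np.sin(a)-D[1]*np.cos(a), -D[2], r))
if __name__=='__main__':
    o=bot.get_obs(); print(round(o['time'],2),o['ee_pos'].round(4),o['tcp_rot'].round(2),'F',o['wrist_force'].round(1),'open',round(o['opening'],4),'q',o['q'].round(1))
    if len(sys.argv)>4: go(*map(float,sys.argv[1:5]))
E
python3 g.py .642 .2367 .30 17
```

```text
0.1 [0.2381 0.4958 0.4041] [-179.94    0.    154.34] F [-0.5  0.2  0.1] open 0.0852 q [64.3  5.  10.  95.1 -0.  90. ]
dx -0.4762 dy -0.0586 dz 0.1041 roll 2.3971
```

Emit:
drive_tool(
  plan=[
    {"dx": -0.04, "dy": -0.005, "dz": 0.005, "roll": 0.12, "hand": 0.06},
    {"dx": -0.08, "dy": -0.01, "dz": 0.01, "roll": 0.24, "hand": 0.06},
    {"dx": -0.12, "dy": -0.015, "dz": 0.02, "roll": 0.36, "hand": 0.06},
    {"dx": -0.16, "dy": -0.02, "dz": 0.03, "roll": 0.48, "hand": 0.06},
    {"dx": -0.2, "dy": -0.025, "dz": 0.04, "roll": 0.6, "hand": 0.06},
    {"dx": -0.24, "dy": -0.03, "dz": 0.05, "roll": 0.72, "hand": 0.06},
    {"dx": -0.28, "dy": -0.035, "dz": 0.06, "roll": 0.84, "hand": 0.06},
    {"dx": -0.32, "dy": -0.04, "dz": 0.07, "roll": 0.96, "hand": 0.06},
    {"dx": -0.36, "dy": -0.045, "dz": 0.08, "roll": 1.08, "hand": 0.06},
    {"dx": -0.4, "dy": -0.05, "dz": 0.09, "roll": 1.2, "hand": 0.06},
    {"dx": -0.44, "dy": -0.055, "dz": 0.1, "roll": 1.32, "hand": 0.06},
    {"dx": -0.476, "dy": -0.0586, "dz": 0.104, "roll": 1.44, "hand": 0.06},
    {"dx": -0.476, "dy": -0.0586, "dz": 0.104, "roll": 1.56, "hand": 0.06},
    {"dx": -0.476, "dy": -0.0586, "dz": 0.104, "roll": 1.68, "hand": 0.06},
    {"dx": -0.476, "dy": -0.0586, "dz": 0.104, "roll": 1.8, "hand": 0.06},
    {"dx": -0.476, "dy": -0.0586, "dz": 0.104, "roll": 1.92, "hand": 0.06},
    {"dx": -0.476, "dy": -0.0586, "dz": 0.104, "roll": 2.04, "hand": 0.06},
    {"dx": -0.476, "dy": -0.0586, "dz": 0.104, "roll": 2.16, "hand": 0.06},
    {"dx": -0.476, "dy": -0.0586, "dz": 0.104, "roll": 2.28, "hand": 0.06},
    {"dx": -0.476, "dy": -0.0586, "dz": 0.104, "roll": 2.397, "hand": 0.06},
  ],
  force=30,
)

```text
time: 1.77
ee_pos: [0.6468, 0.2221, 0.3]
tcp_rot: [-179.3, 0.1, 18.8]
wrist_force: [0.1, 0.4, -0.1]
opening: 0.0598
```

```bash
python3 g.py .642 .2367 .193 17
```

```text
1.77 [0.6468 0.2221 0.3   ] [-1.7929e+02  7.0000e-02  1.8820e+01] F [ 0.1  0.4 -0.1] open 0.0598 q [ 18.8  23.   20.1  87.1   0.7 180. ]
dx 0.0001 dy -0.0153 dz 0.1070 roll 0.0317
```

The last joint is at its limit, so I turn to the equivalent grasp half a turn away.

Emit:
drive_tool(
  plan=[
    {"dx": 0, "dy": 0, "dz": 0, "roll": -0.12, "hand": 0.06},
    {"dx": 0, "dy": 0, "dz": 0, "roll": -0.24, "hand": 0.06},
    {"dx": 0, "dy": 0, "dz": 0, "roll": -0.36, "hand": 0.06},
    {"dx": 0, "dy": 0, "dz": 0, "roll": -0.48, "hand": 0.06},
    {"dx": 0, "dy": 0, "dz": 0, "roll": -0.6, "hand": 0.06},
    {"dx": 0, "dy": 0, "dz": 0, "roll": -0.72, "hand": 0.06},
    {"dx": 0, "dy": 0, "dz": 0, "roll": -0.84, "hand": 0.06},
    {"dx": 0, "dy": 0, "dz": 0, "roll": -0.96, "hand": 0.06},
    {"dx": 0, "dy": 0, "dz": 0, "roll": -1.08, "hand": 0.06},
    {"dx": 0, "dy": 0, "dz": 0, "roll": -1.2, "hand": 0.06},
    {"dx": 0, "dy": 0, "dz": 0, "roll": -1.32, "hand": 0.06},
    {"dx": 0, "dy": 0, "dz": 0, "roll": -1.44, "hand": 0.06},
    {"dx": 0, "dy": 0, "dz": 0, "roll": -1.56, "hand": 0.06},
    {"dx": 0, "dy": 0, "dz": 0, "roll": -1.68, "hand": 0.06},
    {"dx": 0, "dy": 0, "dz": 0, "roll": -1.8, "hand": 0.06},
    {"dx": 0, "dy": 0, "dz": 0, "roll": -1.92, "hand": 0.06},
    {"dx": 0, "dy": 0, "dz": 0, "roll": -2.04, "hand": 0.06},
    {"dx": 0, "dy": 0, "dz": 0, "roll": -2.16, "hand": 0.06},
    {"dx": 0, "dy": 0, "dz": 0, "roll": -2.28, "hand": 0.06},
    {"dx": 0, "dy": 0, "dz": 0, "roll": -2.4, "hand": 0.06},
  ],
)

```text
time: 3.43
ee_pos: [0.6475, 0.2201, 0.3001]
tcp_rot: [179.5, -0.5, 156.6]
wrist_force: [-0.0, 0.1, -0.3]
opening: 0.0601
```

```bash
python3 g.py .642 .2367 .27 197
```

```text
3.43 [0.6475 0.2201 0.3001] [179.55  -0.5  156.58] F [-0.   0.1 -0.3] open 0.0601 q [18.7 23.  20.  87.1  0.7 42.1]
dx 0.0116 dy 0.0130 dz 0.0301 roll -0.7055
```

Emit:
drive_tool(
  plan=[
    {"dx": 0.006, "dy": 0.006, "dz": 0.01, "roll": -0.12, "hand": 0.06},
    {"dx": 0.0116, "dy": 0.013, "dz": 0.02, "roll": -0.24, "hand": 0.06},
    {"dx": 0.0116, "dy": 0.013, "dz": 0.03, "roll": -0.36, "hand": 0.06},
    {"dx": 0.0116, "dy": 0.013, "dz": 0.03, "roll": -0.48, "hand": 0.06},
    {"dx": 0.0116, "dy": 0.013, "dz": 0.03, "roll": -0.6, "hand": 0.06},
    {"dx": 0.0116, "dy": 0.013, "dz": 0.03, "roll": -0.705, "hand": 0.06},
    {"dx": 0.0116, "dy": 0.013, "dz": 0.03, "roll": -0.705, "hand": 0.06},
    {"dx": 0.0116, "dy": 0.013, "dz": 0.03, "roll": -0.705, "hand": 0.06},
  ],
)

```text
time: 4.1
ee_pos: [0.6419, 0.2371, 0.2704]
tcp_rot: [179.3, -0.1, -163.6]
wrist_force: [0.9, -0.7, 0.9]
opening: 0.0602
```

```bash
python3 g.py .642 .2367 .193 197
```

```text
4.1 [0.6419 0.2371 0.2704] [ 1.7933e+02 -8.0000e-02 -1.6356e+02] F [ 0.9 -0.7  0.9] open 0.0602 q [20.2 23.1 16.9 83.8  0.7  3.7]
dx 0.0001 dy -0.0004 dz 0.0774 roll -0.0098
```

```bash
cat > g.py <<'E'
import sys
from h import *
from scipy.spatial.transform import Rotation as Ro
def go(x,y,z,yaw):   # target of grasp point (TCP + 155 mm along tool z)
    o=bot.get_obs(); R=Ro.from_euler('xyz',o['tcp_rot'],degrees=True).as_matrix(); g=o['ee_pos']+.155*R[:,2]
    D=R.T@(np.array([x,y,z])-g)
    r=(o['tcp_rot'][2]-yaw+180)%360-180
    print('grasp',g.round(4),'dx %.4f dy %.4f dz %.4f roll %.4f'%(*D,np.radians(r)))
if __name__=='__main__':
    o=bot.get_obs(); print(round(o['time'],2),o['ee_pos'].round(4),o['tcp_rot'].round(2),'F',o['wrist_force'].round(1),'open',round(o['opening'],4),'q',o['q'].round(1))
    if len(sys.argv)>4: go(*map(float,sys.argv[1:5]))
E
python3 g.py .642 .2367 .038 197
```

```text
4.1 [0.6419 0.2371 0.2704] [ 1.7933e+02 -8.0000e-02 -1.6356e+02] F [ 0.9 -0.7  0.9] open 0.0602 q [20.2 23.1 16.9 83.8  0.7  3.7]
grasp [0.6412 0.2387 0.1154] dx -0.0003 dy -0.0031 dz 0.0774 roll -0.0098
```

Emit:
drive_tool(
  plan=[
    {"dx": 0, "dy": -0.003, "dz": 0.015, "roll": -0.01, "hand": 0.06},
    {"dx": 0, "dy": -0.003, "dz": 0.03, "roll": -0.01, "hand": 0.06},
    {"dx": 0, "dy": -0.003, "dz": 0.045, "roll": -0.01, "hand": 0.06},
    {"dx": 0, "dy": -0.003, "dz": 0.055, "roll": -0.01, "hand": 0.06},
    {"dx": 0, "dy": -0.003, "dz": 0.065, "roll": -0.01, "hand": 0.06},
    {"dx": 0, "dy": -0.003, "dz": 0.072, "roll": -0.01, "hand": 0.06},
    {"dx": 0, "dy": -0.003, "dz": 0.077, "roll": -0.01, "hand": 0.06},
    {"dx": 0, "dy": -0.003, "dz": 0.077, "roll": -0.01, "hand": 0.06},
    {"dx": 0, "dy": -0.003, "dz": 0.077, "roll": -0.01, "hand": 0.06},
    {"dx": 0, "dy": -0.003, "dz": 0.077, "roll": -0.01, "hand": 0.03},
    {"dx": 0, "dy": -0.003, "dz": 0.077, "roll": -0.01, "hand": 0.03},
    {"dx": 0, "dy": -0.003, "dz": 0.077, "roll": -0.01, "hand": 0.03},
    {"dx": 0, "dy": -0.003, "dz": 0.077, "roll": -0.01, "hand": 0.03},
    {"dx": 0, "dy": -0.003, "dz": 0.077, "roll": -0.01, "hand": 0.03},
    {"dx": 0, "dy": -0.003, "dz": 0.077, "roll": -0.01, "hand": 0.03},
    {"dx": 0, "dy": -0.003, "dz": 0.077, "roll": -0.01, "hand": 0.03},
  ],
  force=30,
)

```text
time: 5.43
ee_pos: [0.6428, 0.2351, 0.1949]
tcp_rot: [179.3, 0.1, -162.8]
wrist_force: [-1.0, -0.2, 6.0]
opening: 0.0355
```

```bash
python3 g.py .4818 -.269 .15 186.8
```

```text
5.43 [0.6428 0.2351 0.1949] [ 1.7933e+02  6.0000e-02 -1.6280e+02] F [-1.  -0.2  6. ] open 0.0355 q [20.  24.2 10.  75.7  0.7  2.8]
grasp [0.6424 0.2369 0.0399] dx 0.3029 dy -0.4344 dz -0.1155 roll 0.1814
```

Emit:
drive_tool(
  plan=[
    {"dx": 0, "dy": 0, "dz": -0.01, "roll": 0, "hand": 0.03},
    {"dx": 0, "dy": 0, "dz": -0.03, "roll": 0, "hand": 0.03},
    {"dx": 0, "dy": 0, "dz": -0.06, "roll": 0, "hand": 0.03},
    {"dx": 0, "dy": 0, "dz": -0.09, "roll": 0, "hand": 0.03},
    {"dx": 0.01, "dy": -0.015, "dz": -0.11, "roll": 0.02, "hand": 0.03},
    {"dx": 0.03, "dy": -0.043, "dz": -0.12, "roll": 0.04, "hand": 0.03},
    {"dx": 0.05, "dy": -0.072, "dz": -0.125, "roll": 0.06, "hand": 0.03},
    {"dx": 0.07, "dy": -0.1, "dz": -0.125, "roll": 0.08, "hand": 0.03},
    {"dx": 0.09, "dy": -0.129, "dz": -0.125, "roll": 0.1, "hand": 0.03},
    {"dx": 0.11, "dy": -0.158, "dz": -0.125, "roll": 0.12, "hand": 0.03},
    {"dx": 0.13, "dy": -0.186, "dz": -0.125, "roll": 0.14, "hand": 0.03},
    {"dx": 0.15, "dy": -0.215, "dz": -0.125, "roll": 0.16, "hand": 0.03},
    {"dx": 0.17, "dy": -0.244, "dz": -0.125, "roll": 0.181, "hand": 0.03},
    {"dx": 0.19, "dy": -0.272, "dz": -0.125, "roll": 0.181, "hand": 0.03},
    {"dx": 0.21, "dy": -0.301, "dz": -0.125, "roll": 0.181, "hand": 0.03},
    {"dx": 0.23, "dy": -0.33, "dz": -0.125, "roll": 0.181, "hand": 0.03},
    {"dx": 0.25, "dy": -0.358, "dz": -0.125, "roll": 0.181, "hand": 0.03},
    {"dx": 0.27, "dy": -0.387, "dz": -0.122, "roll": 0.181, "hand": 0.03},
    {"dx": 0.29, "dy": -0.416, "dz": -0.118, "roll": 0.181, "hand": 0.03},
    {"dx": 0.303, "dy": -0.434, "dz": -0.1155, "roll": 0.181, "hand": 0.03},
  ],
)

```text
time: 7.1
ee_pos: [0.4806, -0.2729, 0.3044]
tcp_rot: [179.4, -0.2, -173.3]
wrist_force: [-0.1, -0.4, -1.5]
opening: 0.0354
```

Emit:
drive_tool(
  plan=[
    {"dx": 0, "dy": 0, "dz": 0, "roll": 0, "hand": 0.03},
    {"dx": 0, "dy": 0, "dz": 0, "roll": 0, "hand": 0.03},
  ],
)

```text
time: 7.27
ee_pos: [0.4813, -0.2714, 0.3044]
tcp_rot: [179.3, -0.2, -173.3]
wrist_force: [0.2, 0.3, -1.5]
opening: 0.0355
```

```bash
python3 g.py .4818 -.269 .05 186.8; python3 - <<'E'
from h import *
t=bot.camera('top'); c=bot.camera('scene'); save('a.png',np.hstack([t['frame'][120:400,60:560],c['frame'][80:360,60:360]]))
X=cloud(c); d=X[...,:2]-[.4818,-.269]; z=X[...,2]; m=(np.hypot(d[...,0],d[...,1])<.05)&(z<.16)&(z>.09)
print(np.percentile(z[m],[1,5,50]), m.sum())
E
```

```text
7.27 [ 0.4813 -0.2714  0.3044] [ 179.31   -0.18 -173.31] F [ 0.2  0.3 -1.5] open 0.0355 q [-29.5   4.8  -1.2  84.5   0.5 -36.2]
grasp [ 0.4806 -0.2696  0.1494] dx -0.0016 dy -0.0007 dz 0.0994 roll -0.0019
[0.12624999 0.1289624  0.14944716] 728
```

View pics/a.png

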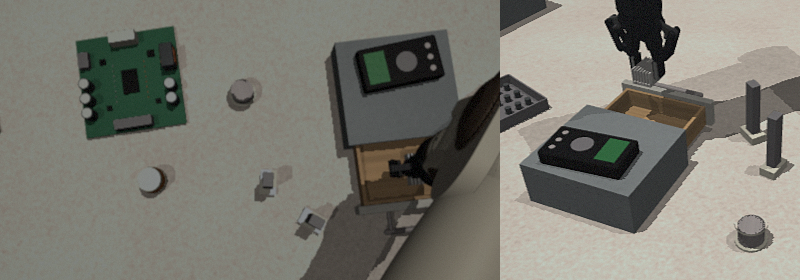

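The heat sink is held over the drawer (crop, right panel at (640,72)) and the bare chip shows at (130,82). Nothing else has moved. Lowering it now.

Emit:
drive_tool(
  plan=[
    {"dx": -0.001, "dy": 0, "dz": 0.015, "roll": 0, "hand": 0.03},
    {"dx": -0.001, "dy": 0, "dz": 0.035, "roll": 0, "hand": 0.03},
    {"dx": -0.001, "dy": 0, "dz": 0.055, "roll": 0, "hand": 0.03},
    {"dx": -0.001, "dy": 0, "dz": 0.075, "roll": 0, "hand": 0.03},
    {"dx": -0.001, "dy": 0, "dz": 0.088, "roll": 0, "hand": 0.03},
    {"dx": -0.001, "dy": 0, "dz": 0.095, "roll": 0, "hand": 0.03},
    {"dx": -0.001, "dy": 0, "dz": 0.099, "roll": 0, "hand": 0.03},
    {"dx": -0.001, "dy": 0, "dz": 0.102, "roll": 0, "hand": 0.03},
    {"dx": -0.001, "dy": 0, "dz": 0.102, "roll": 0, "hand": 0.03},
    {"dx": -0.001, "dy": 0, "dz": 0.102, "roll": 0, "hand": 0.03},
    {"dx": -0.001, "dy": 0, "dz": 0.102, "roll": 0, "hand": 0.03},
  ],
)

```text
time: 8.28
ee_pos: [0.4828, -0.2693, 0.2033]
tcp_rot: [179.4, -0.1, -173.2]
wrist_force: [0.1, -0.0, -1.6]
opening: 0.0354
```

```bash
python3 g.py .4818 -.269 .046 186.8
```

```text
8.28 [ 0.4828 -0.2693  0.2033] [ 1.7939e+02 -8.0000e-02 -1.7317e+02] F [ 0.1 -0.  -1.6] open 0.0354 q [-29.2   6.6 -10.5  73.3   0.4 -36.1]
grasp [ 0.4824 -0.2677  0.0484] dx 0.0007 dy -0.0012 dz 0.0023 roll 0.0005
```

Down 2 mm more, release, then rise.

Emit:
drive_tool(
  plan=[
    {"dx": 0, "dy": 0, "dz": 0.001, "roll": 0, "hand": 0.03},
    {"dx": 0, "dy": 0, "dz": 0.002, "roll": 0, "hand": 0.03},
    {"dx": 0, "dy": 0, "dz": 0.002, "roll": 0, "hand": 0.04},
    {"dx": 0, "dy": 0, "dz": 0.002, "roll": 0, "hand": 0.05},
    {"dx": 0, "dy": 0, "dz": 0.002, "roll": 0, "hand": 0.06},
    {"dx": 0, "dy": 0, "dz": 0.002, "roll": 0, "hand": 0.06},
    {"dx": 0, "dy": 0, "dz": 0.002, "roll": 0, "hand": 0.06},
    {"dx": 0, "dy": 0, "dz": -0.01, "roll": 0, "hand": 0.06},
    {"dx": 0, "dy": 0, "dz": -0.03, "roll": 0, "hand": 0.06},
    {"dx": 0, "dy": 0, "dz": -0.05, "roll": 0, "hand": 0.06},
    {"dx": 0, "dy": 0, "dz": -0.08, "roll": 0, "hand": 0.06},
    {"dx": 0.03, "dy": 0, "dz": -0.1, "roll": 0, "hand": 0.03},
    {"dx": 0.07, "dy": 0, "dz": -0.1, "roll": 0, "hand": 0},
    {"dx": 0.11, "dy": 0, "dz": -0.1, "roll": 0, "hand": 0},
    {"dx": 0.14, "dy": 0, "dz": -0.1, "roll": 0, "hand": 0},
    {"dx": 0.15, "dy": 0, "dz": -0.1, "roll": 0, "hand": 0},
    {"dx": 0.15, "dy": 0, "dz": -0.1, "roll": 0, "hand": 0},
    {"dx": 0.15, "dy": 0, "dz": -0.1, "roll": 0, "hand": 0},
  ],
)

```text
time: 9.78
ee_pos: [0.3341, -0.2883, 0.3038]
tcp_rot: [179.4, -0.1, -173.2]
wrist_force: [0.5, 0.3, 0.2]
opening: -0.0001
```

```bash
python3 - <<'E'
from h import *
o=np.array([.6,-.255]); a=np.radians(6.8); d=np.array([np.cos(a),np.sin(a)])
print('target', o+d*-.255)
c=bot.camera('scene'); X=cloud(c); z=X[...,2]; U=(X[...,:2]-o)@d; V=(X[...,:2]-o)@[-d[1],d[0]]
m=(z>.035)&(z<.06)&(abs(V)<.06)&(U>-.158)&(U<-.07); print(m.sum(),'sink U',np.percentile(U[m],[2,98]),'V',np.percentile(V[m],[2,98]),'ztop',np.percentile(z[m],[50,98]))
m=(z>.04)&(z<.052)&(abs(V)<.06)&(U>-.26)&(U<-.19); print('bar U',np.percentile(U[m],[2,50,98]) if m.any() else 0)
E
python3 g.py .3468 -.2852 .10 186.8
```

```text
target [ 0.3467938  -0.28519301]
315 sink U [-0.14317209 -0.10165657] V [-0.01659581  0.01941184] ztop [0.04847605 0.05173691]
bar U [-0.2228906  -0.21678151 -0.21138429]
9.83 [ 0.3346 -0.2883  0.3034] [ 1.7939e+02 -8.0000e-02 -1.7318e+02] F [-0.8  0.1 -0.2] open 0.0 q [-40.8 -10.4 -15.9  85.    0.3 -47.7]
grasp [ 0.3342 -0.2866  0.1484] dx -0.0128 dy -0.0006 dz 0.0484 roll 0.0004
```

Heat sink lies flat in the drawer (top 0.050, centred). Now push the bar with closed fingers.

Emit:
drive_tool(
  plan=[
    {"dx": 0, "dy": 0, "dz": 0.03, "roll": 0, "hand": 0},
    {"dx": 0, "dy": 0, "dz": 0.06, "roll": 0, "hand": 0},
    {"dx": 0, "dy": 0, "dz": 0.085, "roll": 0, "hand": 0},
    {"dx": 0, "dy": 0, "dz": 0.1, "roll": 0, "hand": 0},
    {"dx": 0, "dy": 0, "dz": 0.1, "roll": 0, "hand": 0},
    {"dx": -0.01, "dy": 0, "dz": 0.1, "roll": 0, "hand": 0},
    {"dx": -0.02, "dy": 0, "dz": 0.1, "roll": 0, "hand": 0},
    {"dx": -0.028, "dy": 0, "dz": 0.1, "roll": 0, "hand": 0},
    {"dx": -0.035, "dy": 0, "dz": 0.1, "roll": 0, "hand": 0},
    {"dx": -0.042, "dy": 0, "dz": 0.1, "roll": 0, "hand": 0},
    {"dx": -0.05, "dy": 0, "dz": 0.1, "roll": 0, "hand": 0},
    {"dx": -0.058, "dy": 0, "dz": 0.1, "roll": 0, "hand": 0},
    {"dx": -0.066, "dy": 0, "dz": 0.1, "roll": 0, "hand": 0},
    {"dx": -0.074, "dy": 0, "dz": 0.1, "roll": 0, "hand": 0},
    {"dx": -0.082, "dy": 0, "dz": 0.1, "roll": 0, "hand": 0},
    {"dx": -0.09, "dy": 0, "dz": 0.1, "roll": 0, "hand": 0},
    {"dx": -0.098, "dy": 0, "dz": 0.1, "roll": 0, "hand": 0},
    {"dx": -0.105, "dy": 0, "dz": 0.1, "roll": 0, "hand": 0},
    {"dx": -0.11, "dy": 0, "dz": 0.1, "roll": 0, "hand": 0},
    {"dx": -0.11, "dy": 0, "dz": 0.1, "roll": 0, "hand": 0},
  ],
)

```text
time: 11.5
ee_pos: [0.4437, -0.2738, 0.2024]
tcp_rot: [179.4, -0.1, -173.1]
wrist_force: [-0.4, 0.1, -0.2]
opening: 0.0001
```

Emit:
drive_tool(
  plan=[
    {"dx": -0.005, "dy": 0, "dz": 0, "roll": 0, "hand": 0},
    {"dx": -0.009, "dy": 0, "dz": 0, "roll": 0, "hand": 0},
    {"dx": -0.012, "dy": 0, "dz": 0, "roll": 0, "hand": 0},
    {"dx": -0.015, "dy": 0, "dz": 0, "roll": 0, "hand": 0},
    {"dx": -0.015, "dy": 0, "dz": 0, "roll": 0, "hand": 0},
  ],
)

```text
time: 11.92
ee_pos: [0.4582, -0.2721, 0.2025]
tcp_rot: [179.4, -0.1, -173.2]
wrist_force: [-0.6, -0.0, -0.1]
opening: -0.0
```

```bash
python3 - <<'E'
from h import *
o=np.array([.6,-.255]); a=np.radians(6.8); d=np.array([np.cos(a),np.sin(a)])
s=bot.get_obs(); print(s['ee_pos'],'U',(s['ee_pos'][:2]-o)@d,s['wrist_force'])
for n in('top','scene'):
    c=bot.camera(n); X=cloud(c); z=X[...,2]; U=(X[...,:2]-o)@d; V=(X[...,:2]-o)@[-d[1],d[0]]
    m=(z>.060)&(z<.071)&(abs(V)<.09)&(U>-.2)&(U<-.05); print('front top',m.sum(),np.percentile(U[m],[2,50,98]) if m.any() else 0)
    save('b_%s.png'%n,c['frame'])
E
```

```text
[ 0.45816385 -0.27214012  0.20250386] U -0.1428678657585383 [-0.62896858 -0.03261202 -0.13711571]
front top 692 [-0.09125103 -0.08334634 -0.06547656]
front top 387 [-0.13748811 -0.08505353 -0.07793258]
```

View pics/b_top.png

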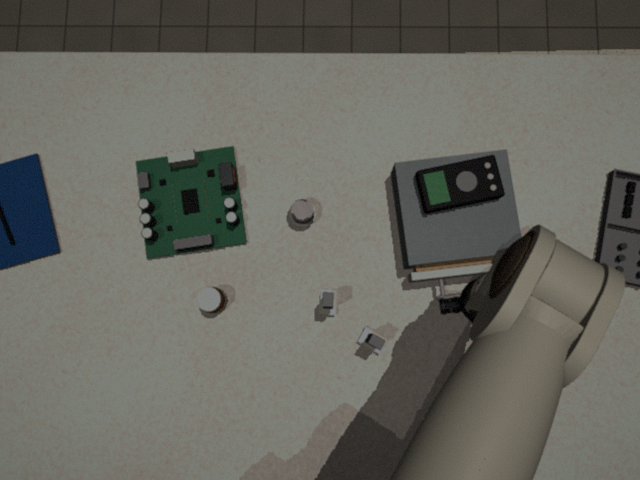

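The drawer front at (455,270) is still about 10–15 mm open. I keep pushing in small steps until the force rises.

Emit:
drive_tool(
  plan=[
    {"dx": -0.004, "dy": 0, "dz": 0, "roll": 0, "hand": 0},
    {"dx": -0.007, "dy": 0, "dz": 0, "roll": 0, "hand": 0},
    {"dx": -0.009, "dy": 0, "dz": 0, "roll": 0, "hand": 0},
    {"dx": -0.01, "dy": 0, "dz": 0, "roll": 0, "hand": 0},
    {"dx": -0.01, "dy": 0, "dz": 0, "roll": 0, "hand": 0},
  ],
)

```text
time: 12.43
ee_pos: [0.4679, -0.2709, 0.2025]
tcp_rot: [179.4, -0.1, -173.2]
wrist_force: [-0.4, -0.3, -0.2]
opening: -0.0
```

Emit:
drive_tool(
  plan=[
    {"dx": -0.001, "dy": 0, "dz": 0, "roll": 0, "hand": 0},
    {"dx": -0.002, "dy": 0, "dz": 0, "roll": 0, "hand": 0},
    {"dx": -0.002, "dy": 0, "dz": 0, "roll": 0, "hand": 0},
  ],
)

```text
time: 12.68
ee_pos: [0.4697, -0.2707, 0.2025]
tcp_rot: [179.3, -0.1, -173.2]
wrist_force: [0.1, -0.5, -0.0]
opening: 0.0
```

Emit:
drive_tool(
  plan=[
    {"dx": -0.001, "dy": 0, "dz": 0, "roll": 0, "hand": 0},
    {"dx": -0.002, "dy": 0, "dz": 0, "roll": 0, "hand": 0},
    {"dx": -0.002, "dy": 0, "dz": 0, "roll": 0, "hand": 0},
  ],
)

```text
time: 12.93
ee_pos: [0.4707, -0.2706, 0.2023]
tcp_rot: [179.3, -0.3, -173.2]
wrist_force: [-9.2, -1.1, 4.8]
opening: 0.0001
```

Emit:
drive_tool(
  plan=[
    {"dx": -0.001, "dy": 0, "dz": 0, "roll": 0, "hand": 0},
    {"dx": -0.001, "dy": 0, "dz": 0, "roll": 0, "hand": 0},
    {"dx": 0.01, "dy": 0, "dz": 0, "roll": 0, "hand": 0},
    {"dx": 0.03, "dy": 0, "dz": 0, "roll": 0, "hand": 0},
    {"dx": 0.04, "dy": 0, "dz": -0.02, "roll": 0, "hand": 0},
    {"dx": 0.05, "dy": 0, "dz": -0.06, "roll": 0, "hand": 0.02},
    {"dx": 0.05, "dy": 0, "dz": -0.1, "roll": 0, "hand": 0.06},
    {"dx": 0.05, "dy": 0, "dz": -0.14, "roll": 0, "hand": 0.06},
    {"dx": 0.05, "dy": 0, "dz": -0.15, "roll": 0, "hand": 0.06},
    {"dx": 0.05, "dy": 0, "dz": -0.15, "roll": 0, "hand": 0.06},
    {"dx": 0.05, "dy": 0, "dz": -0.15, "roll": 0, "hand": 0.06},
  ],
)

```text
time: 13.85
ee_pos: [0.4225, -0.2782, 0.3529]
tcp_rot: [179.4, -0.1, -173.2]
wrist_force: [0.1, -0.1, -1.0]
opening: 0.0602
```

```bash
cat > m3.py <<'E'
from m import *
import sys
o=np.array([.6,-.255]); a=np.radians(6.8); d=np.array([np.cos(a),np.sin(a)])
for n in('top','scene'):
    c=bot.camera(n); save(sys.argv[1]+n+'.png',c['frame']); X=cloud(c); x,y,z=X[...,0],X[...,1],X[...,2]; f=c['frame'].astype(int)
    U=(X[...,:2]-o)@d; V=(X[...,:2]-o)@[-d[1],d[0]]
    for nm,m in (('front',(z>.060)&(z<.071)&(abs(V)<.1)&(U>-.2)&(U<-.05)),('cab',(z>.074)&(z<.083)&(abs(V)<.1)&(U<-.02)&(U>-.1))):
        print(n,nm,m.sum(),np.percentile(U[m],[2,50,98]).round(4) if m.any() else 0)
    w=np.array([c['R']@[.46,-.025,.12]+c['t']])
    m=(np.hypot(x-.46,y+.025)<.035)&(z>.010)&(z<.021); print('foot',m.sum(),*rect(X[m][:,:2]))
    m=(np.hypot(x-.46,y+.025)<.025)&(z>.114)&(z<.124); print('ptop',m.sum(),*rect(X[m][:,:2]))
    # chip: dark pixels near board centre, cast onto z=16mm
    m=(np.hypot(x-.645,y-.2385)<.04)&(f.sum(-1)<np.percentile(f.sum(-1)[np.hypot(x-.645,y-.2385)<.025],50)+25)
    nl,L,st,ce=cv2.connectedComponentsWithStats(m.astype(np.uint8)); i=1+st[1:,4].argmax()
    v,u=np.nonzero(L==i); P=np.array([ray(c,p,q,.016)[:2] for p,q in zip(u,v)]); print('chip',len(u),*rect(P),'mean',(P.mean(0)*1000).round(1))
E
python3 m3.py c_; python3 g.py .4603 -.0252 .18 178
```

```text
top front 991 [-0.0798 -0.0721 -0.0638]
top cab 2899 [-0.0641 -0.0426 -0.0209]
foot 238 [459.5 -24.4] [29.9 45.8] 87.4
ptop 153 [459.  -24.2] [23.3 16.7] 0.8
chip 374 [642.8 237.6] [47.2 29.9] 9.5 mean [643.1 237.7]
scene front 36 [-0.0788 -0.0623 -0.0511]
scene cab 1707 [-0.0635 -0.0413 -0.0207]
foot 237 [461.8 -25.8] [31.3 50.1] 87.3
ptop 132 [461.1 -25.9] [18.9 28. ] 84.3
chip 593 [646.6 238.4] [48.4 29.6] 9.1 mean [647.2 238.5]
13.95 [ 0.4223 -0.278   0.351 ] [ 179.27   -0.22 -173.16] F [ 0.1  0.5 -0.4] open 0.0598 q [-33.4  -1.5  -2.5  89.6   0.4 -40.3]
grasp [ 0.4215 -0.2761  0.1961] dx -0.0684 dy 0.2443 dz 0.0189 roll 0.1542
```

View pics/c_scene.png

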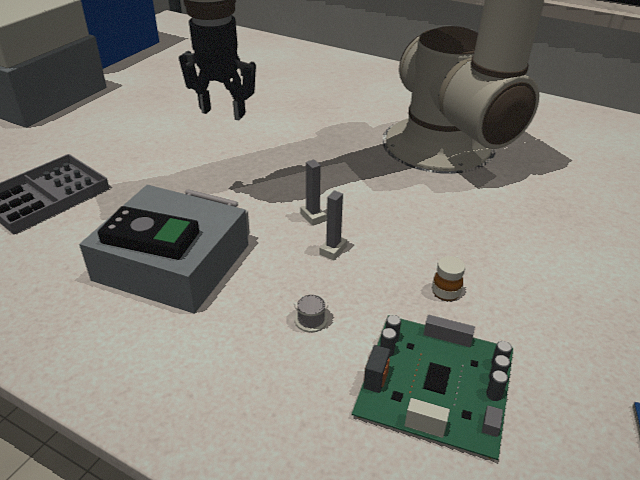

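Drawer front now sits flush against the cabinet (stop felt at ~9 N); chip bare at (437,377); bystanders unmoved. Next, go above the left probe (334,225).

Emit:
drive_tool(
  plan=[
    {"dx": -0.007, "dy": 0.024, "dz": 0, "roll": 0.02, "hand": 0.05},
    {"dx": -0.018, "dy": 0.064, "dz": 0.005, "roll": 0.05, "hand": 0.05},
    {"dx": -0.029, "dy": 0.104, "dz": 0.01, "roll": 0.08, "hand": 0.05},
    {"dx": -0.04, "dy": 0.144, "dz": 0.015, "roll": 0.12, "hand": 0.05},
    {"dx": -0.051, "dy": 0.184, "dz": 0.019, "roll": 0.163, "hand": 0.05},
    {"dx": -0.062, "dy": 0.224, "dz": 0.019, "roll": 0.163, "hand": 0.05},
    {"dx": -0.0684, "dy": 0.2443, "dz": 0.019, "roll": 0.163, "hand": 0.05},
    {"dx": -0.0684, "dy": 0.2443, "dz": 0.019, "roll": 0.163, "hand": 0.05},
    {"dx": -0.0684, "dy": 0.2443, "dz": 0.019, "roll": 0.163, "hand": 0.05},
  ],
)

```text
time: 14.7
ee_pos: [0.4611, -0.0261, 0.3347]
tcp_rot: [179.4, -0.4, 177.7]
wrist_force: [0.5, -0.2, 0.3]
opening: 0.0502
```

```bash
python3 g.py .4604 -.0251 .096 177.5
```

```text
14.7 [ 0.4611 -0.0261  0.3347] [179.38  -0.39 177.66] F [ 0.5 -0.2  0.3] open 0.0502 q [ -3.4  -7.7 -10.1  88.    0.6  -1. ]
grasp [ 0.4602 -0.0243  0.1797] dx -0.0008 dy -0.0017 dz 0.0836 roll 0.0029
```

Emit:
drive_tool(
  plan=[
    {"dx": -0.001, "dy": -0.002, "dz": 0.01, "roll": 0.003, "hand": 0.05},
    {"dx": -0.001, "dy": -0.002, "dz": 0.025, "roll": 0.003, "hand": 0.05},
    {"dx": -0.001, "dy": -0.002, "dz": 0.045, "roll": 0.003, "hand": 0.05},
    {"dx": -0.001, "dy": -0.002, "dz": 0.065, "roll": 0.003, "hand": 0.05},
    {"dx": -0.001, "dy": -0.002, "dz": 0.078, "roll": 0.003, "hand": 0.05},
    {"dx": -0.001, "dy": -0.002, "dz": 0.0835, "roll": 0.003, "hand": 0.05},
    {"dx": -0.001, "dy": -0.002, "dz": 0.0835, "roll": 0.003, "hand": 0.05},
    {"dx": -0.001, "dy": -0.002, "dz": 0.0835, "roll": 0.003, "hand": 0.03},
    {"dx": -0.001, "dy": -0.002, "dz": 0.0835, "roll": 0.003, "hand": 0.02},
    {"dx": -0.001, "dy": -0.002, "dz": 0.0835, "roll": 0.003, "hand": 0.01},
    {"dx": -0.001, "dy": -0.002, "dz": 0.0835, "roll": 0.003, "hand": 0.01},
    {"dx": -0.001, "dy": -0.002, "dz": 0.0835, "roll": 0.003, "hand": 0.01},
    {"dx": -0.001, "dy": -0.002, "dz": 0.0835, "roll": 0.003, "hand": 0.01},
    {"dx": -0.001, "dy": -0.002, "dz": 0.0835, "roll": 0.003, "hand": 0.01},
    {"dx": -0.001, "dy": -0.002, "dz": 0.0835, "roll": 0.003, "hand": 0.01},
  ],
  force=45,
)

```text
time: 15.95
ee_pos: [0.4622, -0.0283, 0.2536]
tcp_rot: [179.4, -0.2, 177.3]
wrist_force: [-0.3, -0.7, 6.2]
opening: 0.0175
```

```bash
python3 g.py .6448 .238 .206 189.6
```

```text
15.95 [ 0.4622 -0.0283  0.2536] [ 1.7940e+02 -1.6000e-01  1.7733e+02] F [-0.3 -0.7  6.2] open 0.0175 q [ -3.6  -7.1 -18.5  78.7   0.6  -1. ]
grasp [ 0.4618 -0.0267  0.0986] dx -0.1701 dy 0.2740 dz -0.1050 roll -0.2142
```

Emit:
drive_tool(
  plan=[
    {"dx": 0, "dy": 0, "dz": -0.006, "roll": 0, "hand": 0.01},
    {"dx": 0, "dy": 0, "dz": -0.02, "roll": 0, "hand": 0.01},
    {"dx": 0, "dy": 0, "dz": -0.04, "roll": 0, "hand": 0.01},
    {"dx": 0, "dy": 0, "dz": -0.065, "roll": 0, "hand": 0.01},
    {"dx": 0, "dy": 0, "dz": -0.09, "roll": 0, "hand": 0.01},
    {"dx": 0, "dy": 0, "dz": -0.1, "roll": 0, "hand": 0.01},
    {"dx": -0.005, "dy": 0.008, "dz": -0.105, "roll": -0.02, "hand": 0.01},
    {"dx": -0.015, "dy": 0.024, "dz": -0.105, "roll": -0.04, "hand": 0.01},
    {"dx": -0.03, "dy": 0.048, "dz": -0.105, "roll": -0.06, "hand": 0.01},
    {"dx": -0.045, "dy": 0.072, "dz": -0.105, "roll": -0.08, "hand": 0.01},
    {"dx": -0.06, "dy": 0.096, "dz": -0.105, "roll": -0.1, "hand": 0.01},
    {"dx": -0.075, "dy": 0.12, "dz": -0.105, "roll": -0.12, "hand": 0.01},
    {"dx": -0.09, "dy": 0.145, "dz": -0.105, "roll": -0.14, "hand": 0.01},
    {"dx": -0.105, "dy": 0.169, "dz": -0.105, "roll": -0.16, "hand": 0.01},
    {"dx": -0.12, "dy": 0.193, "dz": -0.105, "roll": -0.18, "hand": 0.01},
    {"dx": -0.135, "dy": 0.217, "dz": -0.105, "roll": -0.2, "hand": 0.01},
    {"dx": -0.148, "dy": 0.239, "dz": -0.105, "roll": -0.214, "hand": 0.01},
    {"dx": -0.16, "dy": 0.258, "dz": -0.105, "roll": -0.214, "hand": 0.01},
    {"dx": -0.167, "dy": 0.269, "dz": -0.105, "roll": -0.214, "hand": 0.01},
    {"dx": -0.17, "dy": 0.274, "dz": -0.105, "roll": -0.214, "hand": 0.01},
  ],
)

```text
time: 17.62
ee_pos: [0.6457, 0.2387, 0.3569]
tcp_rot: [179.4, -0.3, -170.3]
wrist_force: [0.9, -0.1, -1.8]
opening: 0.0177
```

Emit:
drive_tool(
  plan=[
    {"dx": 0, "dy": 0, "dz": 0, "roll": 0, "hand": 0.01},
    {"dx": 0, "dy": 0, "dz": 0, "roll": 0, "hand": 0.01},
    {"dx": 0, "dy": 0, "dz": 0, "roll": 0, "hand": 0.01},
  ],
)

```text
time: 17.87
ee_pos: [0.6446, 0.2357, 0.3596]
tcp_rot: [179.4, -0.1, -170.4]
wrist_force: [0.3, -0.2, -0.9]
opening: 0.0173
```

```bash
python3 g.py .6448 .238 .1246 189.6; cat > m4.py <<'E'
from m import *
import sys
g=np.array([float(sys.argv[2]),float(sys.argv[3])]); zu=float(sys.argv[4])  # expected foot centre, underside z
for n in('top','scene'):
    c=bot.camera(n); save(sys.argv[1]+n+'.png',c['frame']); X=cloud(c); x,y,z=X[...,0],X[...,1],X[...,2]
    r=np.hypot(x-g[0],y-g[1])
    m=(r<.04)&(z>zu-.01)&(z<zu+.022)&(z>.02); P=X[m]; print(n,'foot all',m.sum(),*rect(P[:,:2]),'z',np.percentile(P[:,2],[1,5,95,99]).round(4))
    m=(r<.04)&(z>zu+.012)&(z<zu+.020); 
    if m.sum()>20: print(n,'foot top',m.sum(),*rect(X[m][:,:2]))
    for lo in (.025,.04,.055,.07):
        m=(r<.03)&(z>zu+lo-.008)&(z<zu+lo+.008)
        if m.sum()>20: print(n,'handle',lo,m.sum(),rect(X[m][:,:2]),X[m].mean(0).round(4))
E
python3 m4.py d_ .6448 .238 .107
```

```text
17.87 [0.6446 0.2357 0.3596] [ 1.7935e+02 -1.5000e-01 -1.7043e+02] F [ 0.3 -0.2 -0.9] open 0.0173 q [20.  24.1 28.1 94.   0.7 10.4]
grasp [0.6439 0.2374 0.2047] dx -0.0012 dy -0.0005 dz 0.0801 roll -0.0005
top foot all 301 [641.1 238.8] [46.7 31. ] 8.2 z [0.1055 0.1081 0.125  0.1272]
top foot top 211 [641.1 238.8] [46.6 30.9] 8.2
top handle 0.025 56 (array([637.5, 229.7]), array([21.6, 44.9]), 66.4) [0.6354 0.2331 0.1297]
top handle 0.04 51 (array([636.7, 232.5]), array([13.2, 26.7]), 59.8) [0.6352 0.2333 0.1464]
top handle 0.055 38 (array([632., 234.]), array([ 9.5, 19.9]), 41.2) [0.6322 0.2336 0.1617]
top handle 0.07 38 (array([630.7, 234.2]), array([ 5.6, 17.8]), 31.6) [0.6311 0.2335 0.1772]
scene foot all 599 [643.1 237.3] [48.2 30.1] 9.7 z [0.1061 0.1088 0.1253 0.128 ]
scene foot top 415 [642.9 237.2] [48.  29.9] 9.6
scene handle 0.025 147 (array([647.2, 237.7]), array([38.4, 26.2]), 11.4) [0.6537 0.2392 0.1312]
scene handle 0.04 141 (array([648.9, 241.8]), array([14.1, 25.1]), 49.5) [0.6535 0.2388 0.1469]
scene handle 0.055 152 (array([647.9, 242.4]), array([14.5, 27.4]), 56.2) [0.6534 0.2391 0.1623]
scene handle 0.07 147 (array([651.6, 240.3]), array([11.5, 20.9]), 36.5) [0.6537 0.2385 0.1772]
```

View pics/d_scene.png

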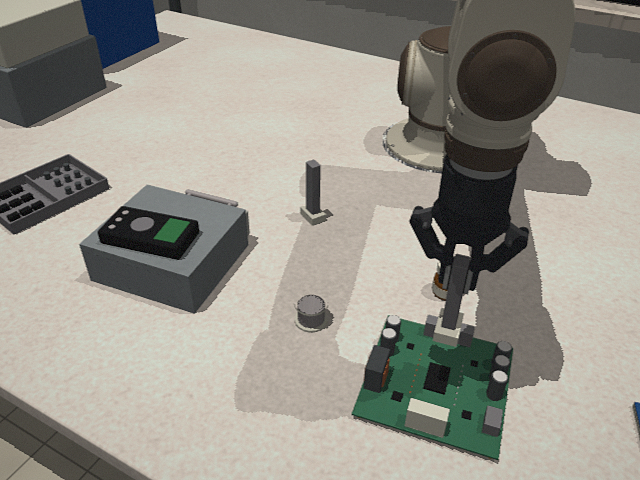

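The probe is held upright above the board (foot at (447,328)); the decoy, spool and jar are in place. The foot is about 2.6 mm short in x, so I correct that while lowering partway.

Emit:
drive_tool(
  plan=[
    {"dx": -0.0026, "dy": -0.001, "dz": 0.005, "roll": -0.008, "hand": 0.01},
    {"dx": -0.0026, "dy": -0.001, "dz": 0.014, "roll": -0.008, "hand": 0.01},
    {"dx": -0.0026, "dy": -0.001, "dz": 0.026, "roll": -0.008, "hand": 0.01},
    {"dx": -0.0026, "dy": -0.001, "dz": 0.038, "roll": -0.008, "hand": 0.01},
    {"dx": -0.0026, "dy": -0.001, "dz": 0.05, "roll": -0.008, "hand": 0.01},
    {"dx": -0.0026, "dy": -0.001, "dz": 0.057, "roll": -0.008, "hand": 0.01},
    {"dx": -0.0026, "dy": -0.001, "dz": 0.06, "roll": -0.008, "hand": 0.01},
    {"dx": -0.0026, "dy": -0.001, "dz": 0.06, "roll": -0.008, "hand": 0.01},
    {"dx": -0.0026, "dy": -0.001, "dz": 0.06, "roll": -0.008, "hand": 0.01},
    {"dx": -0.0026, "dy": -0.001, "dz": 0.06, "roll": -0.008, "hand": 0.01},
  ],
)

```text
time: 18.8
ee_pos: [0.6476, 0.2364, 0.3007]
tcp_rot: [179.3, -0.0, -170.0]
wrist_force: [0.4, 0.4, -1.9]
opening: 0.0173
```

```bash
python3 g.py .6474 .238 .1246 189.9; python3 m4.py e_ .645 .238 .046 | grep foot
```

```text
18.8 [0.6476 0.2364 0.3007] [ 1.7933e+02 -4.0000e-02 -1.6996e+02] F [ 0.4  0.4 -1.9] open 0.0173 q [19.9 23.7 21.1 87.3  0.7  9.9]
grasp [0.6471 0.2381 0.1457] dx -0.0003 dy -0.0004 dz 0.0211 roll 0.0024
top foot all 252 [644.3 239.6] [46.9 30.6] 9.9 z [0.0469 0.0495 0.0658 0.0671]
top foot top 187 [643.5 239.4] [45.4 30.6] 9.9
scene foot all 542 [646.3 238.2] [48.7 30.1] 10.0 z [0.0471 0.0494 0.0653 0.0676]
scene foot top 394 [646.3 238.2] [48.7 29.9] 10.0
```

Emit:
drive_tool(
  plan=[
    {"dx": 0, "dy": -0.0007, "dz": 0.002, "roll": 0.008, "hand": 0.01},
    {"dx": 0, "dy": -0.0007, "dz": 0.005, "roll": 0.008, "hand": 0.01},
    {"dx": 0, "dy": -0.0007, "dz": 0.009, "roll": 0.008, "hand": 0.01},
    {"dx": 0, "dy": -0.0007, "dz": 0.013, "roll": 0.008, "hand": 0.01},
    {"dx": 0, "dy": -0.0007, "dz": 0.017, "roll": 0.008, "hand": 0.01},
    {"dx": 0, "dy": -0.0007, "dz": 0.019, "roll": 0.008, "hand": 0.01},
    {"dx": 0, "dy": -0.0007, "dz": 0.0205, "roll": 0.008, "hand": 0.01},
    {"dx": 0, "dy": -0.0007, "dz": 0.0205, "roll": 0.008, "hand": 0.01},
    {"dx": 0, "dy": -0.0007, "dz": 0.0205, "roll": 0.008, "hand": 0.01},
    {"dx": 0, "dy": -0.0007, "dz": 0.0205, "roll": 0.008, "hand": 0.01},
    {"dx": 0, "dy": -0.0007, "dz": 0.0205, "roll": 0.008, "hand": 0.01},
    {"dx": 0, "dy": -0.0007, "dz": 0.0205, "roll": 0.008, "hand": 0.01},
  ],
)

```text
time: 19.9
ee_pos: [0.6475, 0.2359, 0.2796]
tcp_rot: [179.3, -0.1, -170.4]
wrist_force: [-0.1, 0.4, -1.6]
opening: 0.0177
```

```bash
python3 g.py .6448 .238 .1246 189.5; python3 m4.py f_ .645 .238 .026 | grep 'foot top'; python3 - <<'E'
from h import *
for n in('top','scene'):
    X=cloud(bot.camera(n)); r=np.hypot(X[...,0]-.645,X[...,1]-.238); z=X[...,2]; m=(r<.02)&(z>.034)&(z<.05); print(n,'foot top z',np.median(z[m]),m.sum())
f=cv2.imread('pics/f_scene.png')[200:480,300:600]; cv2.imwrite('pics/f.png',cv2.resize(f,None,fx=2,fy=2))
E
```

```text
19.9 [0.6475 0.2359 0.2796] [ 1.7934e+02 -1.0000e-01 -1.7042e+02] F [-0.1  0.4 -1.6] open 0.0177 q [19.9 23.7 18.7 85.   0.7 10.3]
grasp [0.647  0.2377 0.1246] dx 0.0021 dy 0.0007 dz 0.0000 roll 0.0014
top foot top 172 [641.9 238.6] [41.8 30.7] 9.4
scene foot top 385 [645.8 237.5] [49.3 29.9] 9.7
top foot top z 0.04154049237869428 138
scene foot top z 0.04212317486360823 275
```

View pics/f.png

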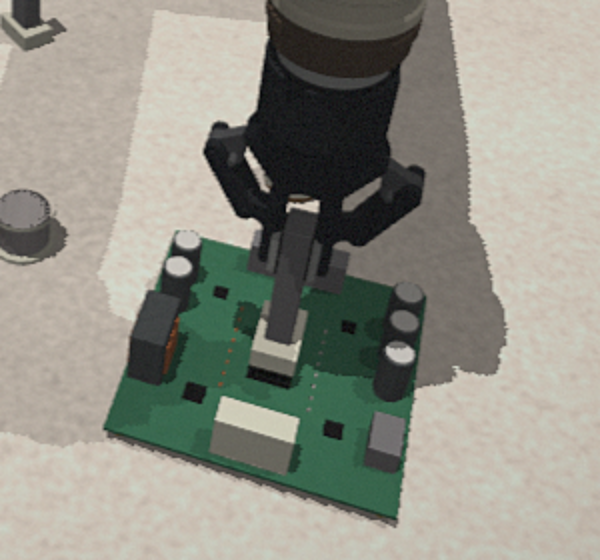

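The picture shows the white foot at (275,345) hovering straight over the black chip, with its sides parallel and clear of all parts. The numbers agree, so I hand it in.

```bash
python3 -c "
from workcell import bot
o=bot.get_obs(); print(abs(o['qd']).max(), o['opening']); print(bot.job_done())"
```

```text
0.11703713856157011 0.01757563779661498
the job is handed in; nothing more can be done
None
```

The job is handed in at about 20 s of the 72 s allowed; no verdict came back.

**Heat sink and drawer:** The heat sink was laid flat in the middle of the drawer. I pushed the drawer shut with closed fingers on the bar, up to its stop, where I felt about 9 N. A picture afterwards showed the front flush with the cabinet.

**Probe:** I picked up the left-hand probe and carried it over the board with its foot about 0.10 m above the bench. It is now held still over the bare chip.

| Last check | Reading |
|---|---|
| Foot underside | about 26 mm above the bench, so about 10 mm above the chip |
| Off-centre | about 1 mm |
| Foot direction | 9.5° against the chip's 9.3–9.6° |
| Wrist force | about 1.6 N, roughly the probe's weight |

**Disagreements:**
- The two cameras differ by 2–4 mm in absolute position, so I compared foot and chip within each view and averaged. In the last top view the foot was partly hidden, so its centre there is less certain.
- The tool has a leftover tilt of about 0.65°, picked up when the last joint reached its limit early on. The probe probably leans by about that much.

The spool, jar, hand meter and look-alike probe looked unmoved in the pictures; I did not measure them.

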